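# Zero the disc grinder, back off three clicks and lock it

### The job

Set the gap of the little bench grinder for trimming spectacle temples: turn its adjusting ring clockwise (seen from above) until you feel the two grinding discs just touch, without forcing them together, then back the ring off exactly three clicks and let go of it. Then swing the red lock lever right over to its far stop to lock the setting. Leave everything else on the bench where it is.

Things in the scene. Friction and masses are not known exactly. Their poses are not given: they have to be found in the camera images.
- ring_grip (a point): Where to grip the black bar across the top of the adjusting ring, on the ring's upright axis, 170 to 174 mm above the bench. Bar 64 mm long (own x), 24 mm wide (own y), 40 mm high: top 13 mm above the point. Grip it across its 24 mm from above. Below it the aluminium ring, 76 mm across, 10 mm thick, top face 27 mm below the point. Clockwise from above closes the gap.
- ring_mark (a point): Yellow mark on the bar's top, 20 mm from the axis along the bar's own x. 18 clicks to a turn (20 degrees each, a black tick on the ring per click); ring and upper disc rise 0.5 mm per click counter-clockwise. About 0.1 N m turns it out of a click; let go near a click, it snaps into it. Starts 3 to 6 whole clicks above touching; the bar's yaw does not tell how many.
- upper_disc (a point): Centre of the underside of the reddish upper disc (72 mm across), 104 mm below ring_grip, turning and rising with the ring. Height over lower_disc is the gap, 0 at touching (a whole click). There resistance jumps from under 0.15 to 0.3 N m, then grows 2.2 N m per radian to 0.65 N m at half a click past touching; turning it further past is forcing. Let go, it springs back to the touching click.
- lower_disc (a point): Centre of the top face of the fixed reddish lower disc (72 mm across), 66 mm above the bench. Own axes are the grinder's: x from its front to its column at the back, y to its left. Bolted-down green base plate, 24 mm high: 80 mm to the front, 90 mm back, 115 mm left, 155 mm right (-y). Column and arm behind, 60 mm wide, 20 to 84 mm along +x, up to 136 mm above the bench.
- lock (a joint): Angle of the lock lever: 0 = leaning fully to the grinder's front (open), 1.0 rad = its far stop, leaning to the back (locked). It starts between 0 and 0.15 and stays where it is left; it moves with about 1 N at its tip.
- lock_tip (a point): Centre of the red ball (26 mm across) on the lock lever's end. The lever is 80 mm long; its pivot is 115 mm to the right (-y) of the ring's axis, 46 mm above the bench. At 0 the ball is 38 mm in front of the pivot (the grinder's -x) and 116 mm above the bench; at the top of its arc 126 mm; at 1.0 it is 38 mm behind the pivot.
- frame_front: Bystander: brown spectacle front, 124 x 44 mm, 6 mm thick, lying flat before the grinder. Origin at its underside's centre.
- temple_a: Bystander: brown spectacle temple, about 140 mm long, 12 mm wide, 4 mm thick, lying flat before the grinder. Origin near its middle.
- temple_b: Bystander: black spectacle temple, about 140 mm long, 4 mm thick, lying flat. Origin near its middle.
- screwdriver: Bystander: screwdriver, 150 mm long, lying flat.
- spec_case: Bystander: blue spectacle case, 62 x 160 x 42 mm. Origin at its underside's centre.
- screw_jar: Bystander: amber jar, 52 mm across, 62 mm high. Origin at its underside's centre.
- pencil_cup: Bystander: white cup, 76 mm across, 95 mm high. Origin at its underside's centre.
- loupe: Bystander: black loupe, 44 mm across, 32 mm high. Origin at its underside's centre.

How it is judged (in metres and radians):
On the way, in this order (a step that is already met when the one before it is completed fails the run):
1. The discs touch (gap under a tenth of a click), lock still open (z of upper_disc in the frame of lower_disc below 5e-05 m and value of joint lock below 0.4 rad), for 0.2 s.
2. The ring is backed off three clicks from touching (within half a click), lock still open (z of upper_disc in the frame of lower_disc between 0.00125 and 0.00175 m and value of joint lock below 0.4 rad), for 0.3 s.
3. The lock lever is swung over to its far stop (value of joint lock above 0.9 rad), for 0.1 s.
At the end, for the whole second after the job is handed in: The ring rests three clicks above touching (gap 1.5 mm, within half a click or 0.25 mm) and the lock lever stands at its far stop (above 0.9 rad) (z of upper_disc in the frame of lower_disc between 0.00125 and 0.00175 m and value of joint lock above 0.9 rad).
It fails at once if The discs are forced together: the ring is turned more than half a click past touching (z of upper_disc in the frame of lower_disc below -0.00026 m).
It fails at once if Another thing on the bench is moved by more than 20 mm (distance of any of frame_front, temple_a, temple_b, screwdriver, spec_case, screw_jar, pencil_cup, loupe from where it was at the start of the episode above 0.02 m).
It also fails if it takes over 72 s, if anything falls off the work surface, if the arm or the gripper's body presses on something with over 40 N, if the wrist force passes 120 N, or if a joint passes its speed limit or range.

### The arm

A 7-joint arm with a two-finger parallel gripper is mounted at the origin on the work surface. World frame = base frame: x ahead of the robot, y to its left, z up, the work surface at z = 0. Lengths are in m, angles in degrees, forces in N, time in s.
With the tool pointing down it reaches from about 0.4 to 0.85 m from the base axis. Payload 10.4 kg.
Tool frame: the origin (TCP) lies where the fingers leave the gripper's body, on its centre line; the fingertips stand 73 mm ahead of it and the grasp point (between the pads) lies 54 mm ahead of it; z points along the fingers, y is the direction in which the jaws open and shut (so a half turn about z gives the same grasp; the last joint's range is limited). The gripper opens to 85 mm and grips with 20 to 120 N. Pads are 22 mm wide; open, the fingers measure 114 mm over their backs; the gripper's body (76 mm by 85 mm) begins 54 mm behind the grasp point. The pads swing forward as they close: fully open they stand 13 mm farther back than shut.
Start: joints at [74.622, 19.034, -3.707, 83.658, 1.238, 77.344, -5.071], TCP at [0.152, -0.606, 0.304] pointing down, gripper open.
Joint ranges: [-148.97, 148.97], [-28.65, 121.19], [-84.17, 76.75], [9.2, 138.47], [-72.65, 252.65], [3.7, 117.97], [-149.18, 149.18]. Speed limits (degrees/s): [127.2, 127.2, 159.86, 159.86, 180, 180, 180].

### API

Orientations are given as [roll, pitch, yaw] about the fixed x, y, z axes, in that order (R = Rz(yaw) Ry(pitch) Rx(roll)).
In Python, from cell import r, vision gives the robot as it stands. The module is installed in compiled form; this text tells all that it offers.
- The arm moves only by the tool step_arm, never from a script. Its argument "commands" is a list of rows, each an object of numbers: "dx", "dy", "dz": the shift along the tool's x, y, z in m; "ax", "ay", "az": the turn, a rotation vector about the tool's x, y, z in degrees; "gripper": the finger opening in m, from 0 to 0.0854. A call has exactly 8 rows; each row is the pose to reach, as a shift and turn from the pose commanded when the call began, along the tool's axes at that moment; what a row does not reach only later rows make up. A row lasts 1/12 s, in which the tool goes at most 41.7 mm and 7.16 degrees, less where a joint would pass 70% of its speed; a pose out of reach is approached as far as the arm can. A call with a gripper value outside its range is refused whole. The fingers move at their own pace and stop on an object; "grip_force" is the grip in N (left out, the last holds). Time passes only in rows, so rows that repeat a pose let the fingers close, or fill a call up. It gives the time, the measured TCP pose, the force and the opening at its end, in the units of the state.
- r.sense(): the state, without advancing time (a new reading comes with each control period).
- vision.grab_frame(name): name is "scene" or "top" or "wrist"; returns a dict with "color" (480x640x3 uint8, red, green, blue), "camera_matrix" (3x3 intrinsics, pixels), "dist" ([k1, k2, p1, p2, k3] as OpenCV has them; the pictures are not rectified), "pose" (4x4, takes a point from camera to world coordinates). Camera axes: x right, y down, z forward; pixel columns grow to the right and rows downward; lengths in m; the calibration is good to about 2 mm. A picture is of the moment at which its call begins. There is no depth.
- r.hand_in(): hands the job in, once; it reports no verdict.
The state is a dict: "time_s": time; "joint_positions": joint angles; "qvel": joint speeds; "effort": joint torques, N m; "tool_pos": TCP position; "tool_rot": TCP orientation; "force": force on the tool from outside, world axes, zero at the start; "wrist_torque": the same for the moment, N m; "grip_width": finger opening in m.
Only numpy, scipy, OpenCV 4.12 (cv2) and the standard library are available. Lean on these libraries where they do the work, as an engineer would, in place of code of your own. Each camera call takes 0.05 s, during which the arm holds its last target. There are 200 camera calls.

## Working session

There is one attempt and no reset: what is moved stays moved. The work goes in short steps, Python scripts to look and compute and a tool call to move; the robot and the scene stay as the last step left them, time stands still between calls to the robot, and variables do not carry over. Pictures are saved under pics/ and viewed, about 8 in all and at most 12, crops included, and the job is handed in when it is done.

Besides the shell and the picture viewer there is one more tool, called after "Call:" by a JSON object that holds its "fn" and its "kwargs", one argument or row to a line. step_arm: Moves the arm, as the interface text tells. Its arguments: {"type":"object","properties":{"commands":{"type":"array"},"grip_force":{"type":"number"}},"required":["commands"]}

```bash
mkdir -p pics; python3 - <<'E'
from cell import r, vision
import cv2,numpy as np,pickle
print(r.sense())
for n in ("scene","top"):
    f=vision.grab_frame(n); pickle.dump(f,open(f"pics/{n}0.pkl","wb"))
    cv2.imwrite(f"pics/{n}0.png",f["color"][:,:,::-1]); print(n,f["camera_matrix"],f["dist"],f["pose"])
E
```

```text
{'time_s': 0.0, 'joint_positions': array([74.62248281, 19.0726978 , -3.7081945 , 83.70481747,  1.23870631,
       77.34458228, -5.07088439]), 'qvel': array([ 0.05196219,  0.0276862 ,  0.06646519, -0.0415236 ,  0.01038679,
       -0.08832727, -0.04397774]), 'effort': array([ 6.77955286e-04, -6.25452018e+01,  4.92730422e-02, -3.91611457e+01,
        1.61933637e-02,  9.72866110e-03, -2.87558112e-05]), 'tool_pos': array([ 0.15201538, -0.60595225,  0.30311794]), 'tool_rot': array([-1.79917929e+02,  4.52705297e-03,  1.40849503e+01]), 'force': array([-0.47098035, -0.32832352, -0.07729988]), 'wrist_torque': array([-0.01977491, -0.00289813, -0.00438778]), 'grip_width': 0.0855653812876327}
scene [[560.93140897   0.         322.93946944]
 [  0.         560.93140897 239.00615246]
 [  0.           0.           1.        ]] [-0.09734832  0.          0.          0.          0.        ] [[-0.63481583  0.45014228 -0.62799744  1.41803759]
 [ 0.77260487  0.35979548 -0.52309552  0.7041273 ]
 [-0.00951677 -0.8172632  -0.57618599  0.93056208]
 [ 0.          0.          0.          1.        ]]
top [[545.95525962   0.         319.92102322]
 [  0.         545.95525962 239.60779905]
 [  0.           0.           1.        ]] [-0.09004345  0.          0.          0.          0.        ] [[-0.02754195 -0.98217041  0.18596433  0.33349391]
 [-0.99949035  0.03006132  0.01074089  0.00266192]
 [-0.01613971 -0.18557372 -0.98249779  1.26918745]
 [ 0.          0.          0.          1.        ]]
```

View pics/top0.png

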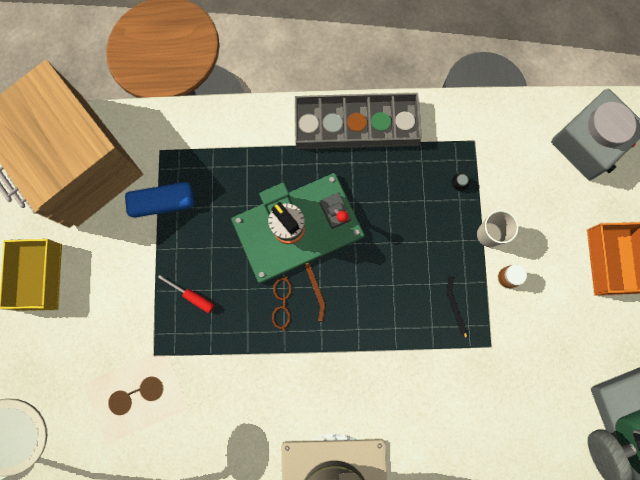

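View pics/scene0.png

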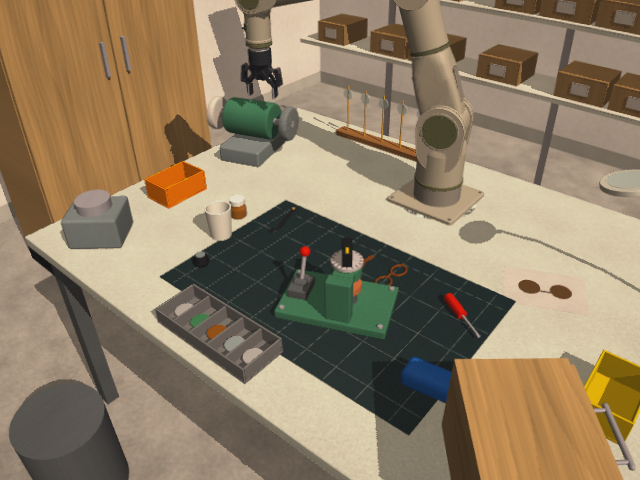

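The top view shows the ring at about (286,222), the bar running up-left to lower-right with the yellow mark near (279,211), and the red ball at (342,216). In the scene view the grinder is at about (345,285). I'll zoom in on it and build a pixel-to-plane helper.

```bash
cat > h.py <<'E'
import cv2,numpy as np
def ray(f,px):
    u=cv2.undistortPoints(np.array([[px]],float),f["camera_matrix"],np.array(f["dist"]))[0,0]
    P=f["pose"]; return P[:3,3],P[:3,:3]@np.array([u[0],u[1],1])
def at(f,px,z):
    o,d=ray(f,px); return o+d*(z-o[2])/d[2]
def tri(fs,pxs):
    A=np.zeros((3,3));b=np.zeros(3)
    for f,p in zip(fs,pxs):
        o,d=ray(f,p); d/=np.linalg.norm(d); M=np.eye(3)-np.outer(d,d); A+=M;b+=M@o
    return np.linalg.solve(A,b)
def proj(f,X):
    P=np.linalg.inv(f["pose"]); rv=cv2.Rodrigues(P[:3,:3])[0]
    return cv2.projectPoints(np.array(X,float).reshape(-1,3),rv,P[:3,3],f["camera_matrix"],np.array(f["dist"]))[0][:,0]
E
python3 - <<'E'
import pickle,cv2,numpy as np
from h import *
t=pickle.load(open("pics/top0.pkl","rb"));s=pickle.load(open("pics/scene0.pkl","rb"))
def cen(f,box,lo,hi):
    x0,y0,x1,y1=box;h=cv2.cvtColor(f["color"][y0:y1,x0:x1],cv2.COLOR_RGB2HSV)
    m=cv2.inRange(h,lo,hi);ys,xs=np.nonzero(m);return (xs.mean()+x0,ys.mean()+y0),len(xs)
R=((0,170,120),(6,255,255));Y=((22,140,120),(35,255,255))
a,n=cen(t,(325,200,360,230),*R);b,k=cen(s,(295,240,315,260),*R);print("ball",a,n,b,k,tri([t,s],[a,b]))
a,n=cen(t,(265,195,305,240),*Y);b,k=cen(s,(335,235,360,270),*Y);print("mark",a,n,b,k,tri([t,s],[a,b]))
c=np.hstack([cv2.resize(t["color"][165:290,225:370],None,fx=4,fy=4,interpolation=2)[:,:400*2][:, :],])
cv2.imwrite("pics/c1.png",c[:,:,::-1])
print(at(t,(286,222),.145))
E
```

```text
ball (np.float64(341.88421052631577), np.float64(215.82105263157894)) 95 (np.float64(304.71794871794873), np.float64(250.62820512820514)) 78 [ 0.60162446 -0.0337639   0.12138285]
mark (np.float64(278.29411764705884), np.float64(208.52941176470588)) 34 (np.float64(346.8888888888889), np.float64(249.83333333333334)) 18 [0.60587811 0.09752017 0.18645929]
[0.586295   0.08551841 0.145     ]
```

View pics/c1.png

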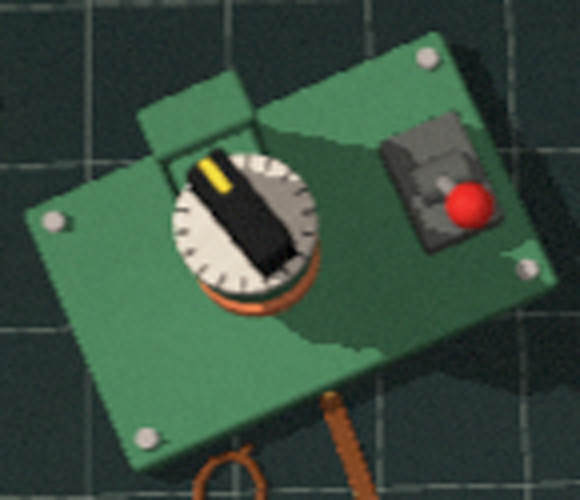

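Crop c1 shows the ring face centre at about (246,222) in the crop, the bar from (202,164) to (283,252) with the mark at its upper-left end, and the ball at (469,205). The base plate edges give the grinder's yaw, about 23°. I'll compute the poses.

```bash
python3 - <<'E'
import pickle
from h import *
t=pickle.load(open("pics/top0.pkl","rb"))
c=lambda x,y:(225+(x-1.5)/4,165+(y-1.5)/4)
ring=at(t,c(246,222),.145);print("ring",ring)
print("bar",at(t,c(202,164),.185),at(t,c(281,250),.185))
C=[at(t,c(*p),.024) for p in ((25,213),(436,33),(558,284),(135,469))]
for p in C: print(p)
d=C[0]-C[1];print(np.degrees(np.arctan2(d[1],d[0]))-90); d=C[3]-C[2];print(np.degrees(np.arctan2(d[1],d[0]))-90)
d=C[0]-C[3];print(np.degrees(np.arctan2(d[1],d[0])));d=C[1]-C[2];print(np.degrees(np.arctan2(d[1],d[0])))
m=at(t,(278.3,208.5),.185);print("mark",m)
g=np.radians(23);x=np.array([np.cos(g),np.sin(g)]);y=np.array([-x[1],x[0]])
print("plate axis est",np.mean(C,0)[:2]-5e-3*x+.02*y)
E
```

```text
ring [0.5903444  0.08519049 0.145     ]
bar [0.61238718 0.10436536 0.185     ] [0.56606692 0.06468045 0.185     ]
[0.62757108 0.22415129 0.024     ]
[ 0.72966192 -0.02076137  0.024     ]
[ 0.57544923 -0.08663082  0.024     ]
[0.47478165 0.16025368 0.024     ]
22.62861477007108
22.183261996091048
22.695021999204858
23.128964615969124
mark [0.60610808 0.09791976 0.185     ]
plate axis est [0.58944883 0.08570964]
```

Axis is about (0.590, 0.085), grinder yaw about 22.7°, bar yaw about 40°. To leave last-joint range for up to 120° clockwise, I'll grip at tool yaw 220°, going there by yaw increase (negative az).

Call:
{"fn": "step_arm", "kwargs": {
  "commands": [
    {"dx":0.025,"dy":-0.024,"az":-7},
    {"dx":0.05,"dy":-0.048,"az":-14},
    {"dx":0.075,"dy":-0.071,"az":-21},
    {"dx":0.1,"dy":-0.095,"az":-28},
    {"dx":0.125,"dy":-0.119,"az":-35},
    {"dx":0.15,"dy":-0.143,"az":-42},
    {"dx":0.175,"dy":-0.166,"az":-49},
    {"dx":0.2,"dy":-0.19,"az":-56}
  ]
}}

```text
validation failed for argument at $.co...
```

```bash
cat >> h.py <<'E'
def go(s,xyz,yaw):
    from scipy.spatial.transform import Rotation as Ro
    A=Ro.from_euler('xyz',s["tool_rot"],degrees=True);B=Ro.from_euler('xyz',[180,0,yaw],degrees=True)
    print("shift",A.inv().apply(np.array(xyz)-s["tool_pos"]).round(4),"rot",(A.inv()*B).as_rotvec(degrees=True).round(2))
E
python3 - <<'E'
from cell import r
from h import *
s=r.sense();print(s["time_s"],s["joint_positions"].round(1),s["tool_pos"],s["tool_rot"]);go(s,[.59,.0853,.304],220)
E
```

```text
0.1 [74.6 19.1 -3.7 83.7  1.2 77.3 -5.1] [ 0.15205352 -0.605979    0.30319977] [-1.79929059e+02  2.53039752e-03  1.40862115e+01]
shift [ 5.930e-01 -5.639e-01 -1.000e-04] rot [-2.0000e-02  1.0000e-01  1.5409e+02]
```

Call:
{"fn": "step_arm", "kwargs": {
  "commands": [
    {"dx":0.025,"dy":-0.024,"dz":0,"ax":0,"ay":0,"az":-7,"gripper":0.085},
    {"dx":0.05,"dy":-0.048,"dz":0,"ax":0,"ay":0,"az":-14,"gripper":0.085},
    {"dx":0.075,"dy":-0.071,"dz":0,"ax":0,"ay":0,"az":-21,"gripper":0.085},
    {"dx":0.1,"dy":-0.095,"dz":0,"ax":0,"ay":0,"az":-28,"gripper":0.085},
    {"dx":0.125,"dy":-0.119,"dz":0,"ax":0,"ay":0,"az":-35,"gripper":0.085},
    {"dx":0.15,"dy":-0.143,"dz":0,"ax":0,"ay":0,"az":-42,"gripper":0.085},
    {"dx":0.175,"dy":-0.166,"dz":0,"ax":0,"ay":0,"az":-49,"gripper":0.085},
    {"dx":0.2,"dy":-0.19,"dz":0,"ax":0,"ay":0,"az":-56,"gripper":0.085}
  ]
}}

```text
time_s: 0.77
tool_pos: [0.3003, -0.3717, 0.3037]
tool_rot: [-180.0, 0.0, 70.4]
force: [0.6, 0.6, 0.7]
grip_width: 0.0854
```

```bash
cat > st.py <<'E'
from cell import r
from h import *
import sys
s=r.sense();print(s["time_s"],s["joint_positions"].round(1),s["tool_pos"].round(4),s["tool_rot"].round(2),"F",s["force"].round(2),"T",s["wrist_torque"].round(3),s["grip_width"].round(4))
a=list(map(float,sys.argv[1:]))
if a: go(s,a[:3],a[3])
E
python3 st.py .59 .0853 .304 220
```

```text
Traceback (most recent call last):
  File "st.py", line 4, in <module>
    s=r.sense();print(s["time_s"],s["joint_positions"].round(1),s["tool_pos"].round(4),s["tool_rot"].round(2),"F",s["force"].round(2),"T",s["wrist_torque"].round(3),s["grip_width"].round(4))
                                                                                                                                                                     ^^^^^^^^^^^^^^^^^^^^^
AttributeError: 'float' object has no attribute 'round'
```

Call:
{"fn": "step_arm", "kwargs": {
  "commands": [
    {"dx":0.033,"dy":0.007,"dz":0,"ax":0,"ay":0,"az":-7,"gripper":0.085},
    {"dx":0.066,"dy":0.0145,"dz":0,"ax":0,"ay":0,"az":-14,"gripper":0.085},
    {"dx":0.099,"dy":0.022,"dz":0,"ax":0,"ay":0,"az":-21,"gripper":0.085},
    {"dx":0.132,"dy":0.029,"dz":0,"ax":0,"ay":0,"az":-28,"gripper":0.085},
    {"dx":0.165,"dy":0.036,"dz":0,"ax":0,"ay":0,"az":-35,"gripper":0.085},
    {"dx":0.198,"dy":0.0435,"dz":0,"ax":0,"ay":0,"az":-42,"gripper":0.085},
    {"dx":0.231,"dy":0.051,"dz":0,"ax":0,"ay":0,"az":-49,"gripper":0.085},
    {"dx":0.264,"dy":0.058,"dz":0,"ax":0,"ay":0,"az":-56,"gripper":0.085}
  ]
}}

```text
time_s: 1.43
tool_pos: [0.4448, -0.1432, 0.3038]
tool_rot: [-180.0, 0.0, 126.4]
force: [1.9, -0.1, -0.1]
grip_width: 0.0849
```

```bash
sed -i 's/s\["grip_width"\].round(4)/round(s["grip_width"],4)/' st.py; python3 st.py .59 .0853 .304 180
```

```text
1.4333 [ 48.1   0.9 -35.8 104.9   0.6  74.4  48.6] [ 0.4448 -0.1432  0.3038] [-1.7999e+02  1.0000e-02  1.2642e+02] F [ 1.9  -0.15 -0.11] T [-0.044 -0.049  0.034] 0.0849
shift [ 0.0977  0.2526 -0.0003] rot [-2.000e-02  0.000e+00 -5.358e+01]
```

Call:
{"fn": "step_arm", "kwargs": {
  "commands": [
    {"dx":0.0122,"dy":0.0315,"dz":0,"ax":0,"ay":0,"az":-7,"gripper":0.085},
    {"dx":0.0244,"dy":0.063,"dz":0,"ax":0,"ay":0,"az":-14,"gripper":0.085},
    {"dx":0.0366,"dy":0.0945,"dz":0,"ax":0,"ay":0,"az":-21,"gripper":0.085},
    {"dx":0.0488,"dy":0.126,"dz":0,"ax":0,"ay":0,"az":-28,"gripper":0.085},
    {"dx":0.061,"dy":0.1575,"dz":0,"ax":0,"ay":0,"az":-35,"gripper":0.085},
    {"dx":0.0732,"dy":0.189,"dz":0,"ax":0,"ay":0,"az":-42,"gripper":0.085},
    {"dx":0.0854,"dy":0.2205,"dz":0,"ax":0,"ay":0,"az":-49,"gripper":0.085},
    {"dx":0.0977,"dy":0.2526,"dz":0,"ax":0,"ay":0,"az":-56,"gripper":0.085}
  ]
}}

```text
time_s: 2.1
tool_pos: [0.5915, 0.084, 0.3035]
tool_rot: [-180.0, -0.0, -177.6]
force: [-0.3, -0.2, 0.7]
grip_width: 0.085
```

Call:
{"fn": "step_arm", "kwargs": {
  "commands": [
    {"dx":0,"dy":0,"dz":0,"ax":0,"ay":0,"az":-7,"gripper":0.085},
    {"dx":0,"dy":0,"dz":0,"ax":0,"ay":0,"az":-14,"gripper":0.085},
    {"dx":0,"dy":0,"dz":0,"ax":0,"ay":0,"az":-21,"gripper":0.085},
    {"dx":0,"dy":0,"dz":0,"ax":0,"ay":0,"az":-28,"gripper":0.085},
    {"dx":0,"dy":0,"dz":0,"ax":0,"ay":0,"az":-35,"gripper":0.085},
    {"dx":0,"dy":0,"dz":0,"ax":0,"ay":0,"az":-37.5,"gripper":0.085},
    {"dx":0,"dy":0,"dz":0,"ax":0,"ay":0,"az":-37.5,"gripper":0.085},
    {"dx":0,"dy":0,"dz":0,"ax":0,"ay":0,"az":-37.5,"gripper":0.085}
  ]
}}

```text
time_s: 2.77
tool_pos: [0.5908, 0.0827, 0.3036]
tool_rot: [180.0, -0.0, -140.5]
force: [-0.8, -0.0, 0.5]
grip_width: 0.0847
```

```bash
python3 st.py .59 .0853 .304 220; python3 - <<'E'
from cell import vision
import cv2,pickle
f=vision.grab_frame("wrist");pickle.dump(f,open("pics/w1.pkl","wb"));cv2.imwrite("pics/w1.png",f["color"][:,:,::-1]);print(f["pose"])
E
```

```text
2.7667 [ 30.2  24.6 -55.7  86.   20.4  80.2 102.9] [0.5908 0.0827 0.3036] [ 1.7998e+02 -2.0000e-02 -1.4054e+02] F [-0.78 -0.04  0.51] T [-0.033 -0.052  0.047] 0.0847
shift [-0.001   0.0025 -0.0004] rot [ 0.02 -0.02 -0.54]
[[-0.63496738  0.73419058  0.24037599  0.53036917]
 [ 0.77253805  0.60297343  0.1990176   0.03169159]
 [ 0.00117651  0.31206928 -0.95005862  0.3748152 ]
 [ 0.          0.          0.          1.        ]]
```

View pics/w1.png

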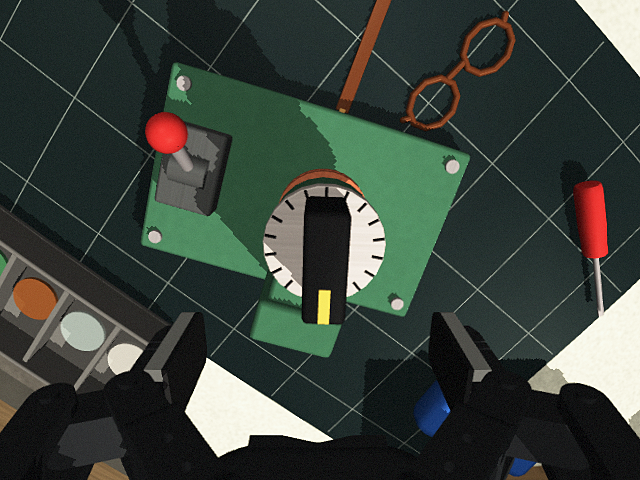

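The wrist view shows the bar almost upright with corners at about (305,197), (349,197), (303,324) and (344,324), the mark at (323,307), the ring centre at about (324,242), and the ball at (166,132).

```bash
python3 - <<'E'
import pickle
from h import *
f=pickle.load(open("pics/w1.pkl","rb"));c=f["color"]
h=cv2.cvtColor(c,cv2.COLOR_RGB2HSV)
def cen(box,lo,hi):
    x0,y0,x1,y1=box;m=cv2.inRange(h[y0:y1,x0:x1],lo,hi);ys,xs=np.nonzero(m);print(len(xs),(xs.min()+x0,xs.max()+x0,ys.min()+y0,ys.max()+y0));return xs.mean()+x0,ys.mean()+y0
m=at(f,cen((300,270,350,330),(22,140,120),(35,255,255)),.185);print("mark",m)
b=at(f,cen((140,105,195,160),(0,170,100),(6,255,255)),.117);print("ball",b)
g=c.max(2)
for y in range(210,320,15):
    xs=[x for x in range(285,370) if g[y,x]<60 ];print(y,xs[0],xs[-1],end="; ")
print()
L=[]
for y in (212,305):
    p=[at(f,q,.185) for q in ((0,0),)]
print("ends",at(f,(327,197),.185),at(f,(323.5,324),.185))
E
```

```text
410 (np.int64(317), np.int64(330), np.int64(290), np.int64(323))
mark [0.60593843 0.09847071 0.185     ]
1356 (np.int64(145), np.int64(187), np.int64(112), np.int64(153))
ball [ 0.60217605 -0.0344206   0.117     ]
210 305 360; 225 304 350; 240 303 349; 255 303 348; 270 303 346; 285 286 356; 300 302 345; 315 302 369; 
ends [0.55895413 0.06165424 0.185     ] [0.61426663 0.1053654  0.185     ]
```

```bash
python3 - <<'E'
import pickle
from h import *
f=pickle.load(open("pics/w1.pkl","rb"))
a=at(f,(327,225),.185);b=at(f,(323.5,300),.185);d=b-a;print(np.degrees(np.arctan2(d[1],d[0])),a,b)
E
python3 st.py .5905 .0857 .226 219.5; python3 st.py .5905 .0857 .226 220
```

```text
37.30280210935213 [0.56989731 0.07078651 0.185     ] [0.60303929 0.09603649 0.185     ]
2.8167 [ 30.2  24.6 -55.7  86.   20.4  80.2 102.9] [0.5908 0.0828 0.3036] [ 1.7999e+02 -2.0000e-02 -1.4055e+02] F [-0.16 -0.08  0.46] T [0.002 0.075 0.019] 0.0847
shift [-0.0016  0.0025  0.0776] rot [ 0.01 -0.02 -0.05]
2.8167 [ 30.2  24.6 -55.7  86.   20.4  80.2 102.9] [0.5908 0.0828 0.3036] [ 1.7999e+02 -2.0000e-02 -1.4055e+02] F [-0.16 -0.08  0.46] T [0.002 0.075 0.019] 0.0847
shift [-0.0016  0.0025  0.0776] rot [ 0.01 -0.02 -0.55]
```

Call:
{"fn": "step_arm", "kwargs": {
  "commands": [
    {"dx":-0.0016,"dy":0.0025,"dz":0.01,"ax":0,"ay":0,"az":2,"gripper":0.085},
    {"dx":-0.0016,"dy":0.0025,"dz":0.025,"ax":0,"ay":0,"az":2,"gripper":0.085},
    {"dx":-0.0016,"dy":0.0025,"dz":0.04,"ax":0,"ay":0,"az":2,"gripper":0.085},
    {"dx":-0.0016,"dy":0.0025,"dz":0.055,"ax":0,"ay":0,"az":2,"gripper":0.085},
    {"dx":-0.0016,"dy":0.0025,"dz":0.068,"ax":0,"ay":0,"az":2,"gripper":0.085},
    {"dx":-0.0016,"dy":0.0025,"dz":0.0776,"ax":0,"ay":0,"az":2,"gripper":0.085},
    {"dx":-0.0016,"dy":0.0025,"dz":0.0776,"ax":0,"ay":0,"az":2,"gripper":0.085},
    {"dx":-0.0016,"dy":0.0025,"dz":0.0776,"ax":0,"ay":0,"az":2,"gripper":0.085}
  ]
}}

```text
time_s: 3.48
tool_pos: [0.5905, 0.0859, 0.2263]
tool_rot: [180.0, -0.0, -142.4]
force: [0.2, -0.2, 0.9]
grip_width: 0.0851
```

```bash
python3 st.py .5905 .0857 .226 218;python3 - <<'E'
from cell import vision
import cv2,pickle
f=vision.grab_frame("wrist");pickle.dump(f,open("pics/w2.pkl","wb"));cv2.imwrite("pics/w2.png",f["color"][:,:,::-1])
E
```

```text
3.4833 [ 28.7  28.  -53.7  91.7  23.4  72.4  98.5] [0.5905 0.0859 0.2263] [ 1.7999e+02 -2.0000e-02 -1.4244e+02] F [ 0.22 -0.23  0.86] T [ 0.007 -0.007 -0.008] 0.0851
shift [ 0.0001 -0.0001  0.0003] rot [ 0.01 -0.02 -0.44]
```

View pics/w2.png

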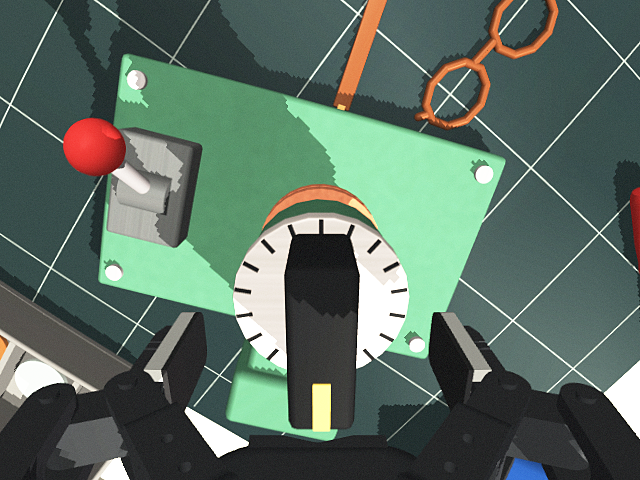

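The bar (mid-column about 321, mark at (321,407)) is centred between the fingers (about 320) and upright in the picture, so it is aligned with the jaws. Closing.

Call:
{"fn": "step_arm", "kwargs": {
  "commands": [
    {"dx":0,"dy":0,"dz":0,"ax":0,"ay":0,"az":0,"gripper":0.01},
    {"dx":0,"dy":0,"dz":0,"ax":0,"ay":0,"az":0,"gripper":0.01},
    {"dx":0,"dy":0,"dz":0,"ax":0,"ay":0,"az":0,"gripper":0.01},
    {"dx":0,"dy":0,"dz":0,"ax":0,"ay":0,"az":0,"gripper":0.01},
    {"dx":0,"dy":0,"dz":0,"ax":0,"ay":0,"az":0,"gripper":0.01},
    {"dx":0,"dy":0,"dz":0,"ax":0,"ay":0,"az":0,"gripper":0.01},
    {"dx":0,"dy":0,"dz":0,"ax":0,"ay":0,"az":0,"gripper":0.01},
    {"dx":0,"dy":0,"dz":0,"ax":0,"ay":0,"az":0,"gripper":0.01}
  ],
  "grip_force": 50
}}

```text
time_s: 4.2
tool_pos: [0.5902, 0.0868, 0.2267]
tool_rot: [180.0, 0.0, -142.4]
force: [-5.1, 3.1, 5.4]
grip_width: 0.0232
```

```bash
python3 st.py .5905 .0857 .226 218
```

```text
4.2 [ 28.7  27.9 -53.7  91.7  23.3  72.4  98.6] [0.5902 0.0868 0.2267] [ 1.7996e+02  1.0000e-02 -1.4236e+02] F [-5.1   3.14  5.42] T [0.448 0.81  0.012] 0.0232
shift [ 0.0004 -0.001   0.0007] rot [ 0.04  0.01 -0.36]
```

Gripped: width 23 mm, lateral load about 6 N, which is the 1 mm centring error along tool y. I'll relax that and turn the first two clicks, which is safe since touching is at least 3 away.

Call:
{"fn": "step_arm", "kwargs": {
  "commands": [
    {"dx":0,"dy":0.0011,"dz":0,"ax":0,"ay":0,"az":0,"gripper":0.01},
    {"dx":0,"dy":0.0011,"dz":0.0002,"ax":0,"ay":0,"az":7,"gripper":0.01},
    {"dx":0,"dy":0.0011,"dz":0.0003,"ax":0,"ay":0,"az":14,"gripper":0.01},
    {"dx":0,"dy":0.0011,"dz":0.0005,"ax":0,"ay":0,"az":21,"gripper":0.01},
    {"dx":0,"dy":0.0011,"dz":0.0007,"ax":0,"ay":0,"az":28,"gripper":0.01},
    {"dx":0,"dy":0.0011,"dz":0.0009,"ax":0,"ay":0,"az":35,"gripper":0.01},
    {"dx":0,"dy":0.0011,"dz":0.001,"ax":0,"ay":0,"az":40,"gripper":0.01},
    {"dx":0,"dy":0.0011,"dz":0.001,"ax":0,"ay":0,"az":40,"gripper":0.01}
  ]
}}

```text
time_s: 4.87
tool_pos: [0.5901, 0.0859, 0.2257]
tool_rot: [-179.9, 0.0, 177.3]
force: [-3.5, -1.3, 5.3]
grip_width: 0.0232
```

```bash
python3 st.py .5905 .0857 .226 178
```

```text
4.8667 [ 23.6  25.3 -46.2  92.   19.1  70.9  61.1] [0.5901 0.0859 0.2257] [-1.7991e+02  4.0000e-02  1.7729e+02] F [-3.54 -1.33  5.26] T [-0.456  0.49  -0.24 ] 0.0232
shift [-0.0004 -0.0002 -0.0003] rot [-0.09  0.04 -0.71]
```

Call:
{"fn": "step_arm", "kwargs": {
  "commands": [
    {"dx":0,"dy":0,"dz":0,"ax":0,"ay":0,"az":0,"gripper":0.01},
    {"dx":0,"dy":0,"dz":0,"ax":0,"ay":0,"az":0,"gripper":0.01},
    {"dx":0,"dy":0,"dz":0,"ax":0,"ay":0,"az":2,"gripper":0.01},
    {"dx":0,"dy":0,"dz":0,"ax":0,"ay":0,"az":4,"gripper":0.01},
    {"dx":0,"dy":0,"dz":0,"ax":0,"ay":0,"az":4,"gripper":0.01},
    {"dx":0,"dy":0,"dz":0,"ax":0,"ay":0,"az":4,"gripper":0.01},
    {"dx":0,"dy":0,"dz":0,"ax":0,"ay":0,"az":4,"gripper":0.01},
    {"dx":0,"dy":0,"dz":0,"ax":0,"ay":0,"az":4,"gripper":0.01}
  ]
}}

```text
time_s: 5.53
tool_pos: [0.5902, 0.086, 0.2256]
tool_rot: [-179.9, 0.0, 173.7]
force: [-1.9, -1.9, 4.8]
grip_width: 0.0236
```

```bash
python3 st.py .5905 .0857 .226 178
```

```text
5.5333 [ 23.1  25.1 -45.6  92.1  18.8  70.8  57.7] [0.5902 0.086  0.2256] [-1.7994e+02  4.0000e-02  1.7373e+02] F [-1.94 -1.88  4.83] T [-0.743  0.367  0.013] 0.0236
shift [-0.0004 -0.0003 -0.0004] rot [-0.06  0.04 -4.27]
```

```bash
cat > tz.py <<'E'
from cell import r,vision
import numpy as np
T=[]
for i in range(6):
    vision.grab_frame("top"); s=r.sense(); T.append(s["wrist_torque"][2])
print(s["time_s"],s["tool_pos"].round(4),s["tool_rot"].round(2),"F",s["force"].round(1),"Tz",np.round(T,3),np.mean(T).round(3),s["grip_width"],s["effort"][6])
E
python3 tz.py
```

```text
5.8333 [0.5902 0.0861 0.2256] [-1.7994e+02  4.0000e-02  1.7373e+02] F [-1.5 -2.6  5.4] Tz [-0.007 -0.02   0.039 -0.019 -0.019 -0.027] -0.009 0.022782075449253772 0.001172196280094795
```

```bash
cat > mk.py <<'E'
from cell import r,vision
from h import *
import pickle
f=vision.grab_frame("wrist");h=cv2.cvtColor(f["color"],cv2.COLOR_RGB2HSV)
m=cv2.inRange(h[340:440,290:350],(22,90,120),(35,255,255));ys,xs=np.nonzero(m)
print("mark px",len(xs),xs.mean()+290,ys.mean()+340)
pickle.dump(f,open("pics/w3.pkl","wb"));cv2.imwrite("pics/w3.png",f["color"][:,:,::-1])
E
python3 mk.py; python3 - <<'E'
import pickle,cv2,numpy as np
f=pickle.load(open("pics/w2.pkl","rb"));h=cv2.cvtColor(f["color"],cv2.COLOR_RGB2HSV)
m=cv2.inRange(h[340:440,290:350],(22,90,120),(35,255,255));ys,xs=np.nonzero(m);print(len(xs),xs.mean()+290,ys.mean()+340)
E
```

```text
mark px 179 316.27932960893855 397.68715083798884
168 320.7142857142857 405.13690476190476
```

View pics/w3.png

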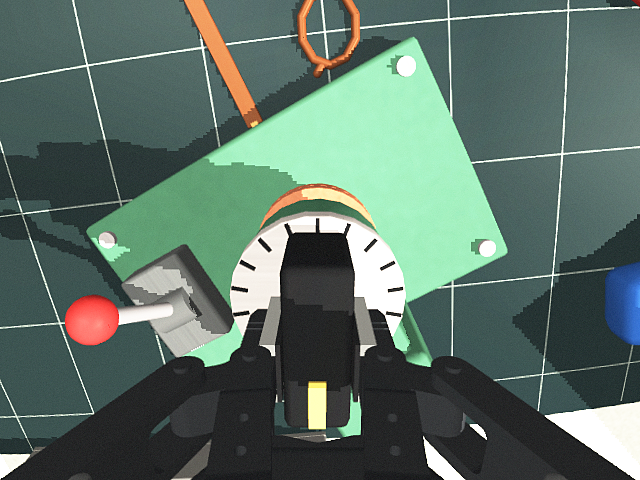

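The bar is still square in the pads and the ring turned with it. I'll go on in small increments, watching Tz.

Call:
{"fn": "step_arm", "kwargs": {
  "commands": [
    {"dx":0,"dy":0,"dz":0,"ax":0,"ay":0,"az":3,"gripper":0.01},
    {"dx":0,"dy":0,"dz":0.0001,"ax":0,"ay":0,"az":6,"gripper":0.01},
    {"dx":0,"dy":0,"dz":0.0002,"ax":0,"ay":0,"az":9,"gripper":0.01},
    {"dx":0,"dy":0,"dz":0.0003,"ax":0,"ay":0,"az":12,"gripper":0.01},
    {"dx":0,"dy":0,"dz":0.0003,"ax":0,"ay":0,"az":12,"gripper":0.01},
    {"dx":0,"dy":0,"dz":0.0003,"ax":0,"ay":0,"az":12,"gripper":0.01},
    {"dx":0,"dy":0,"dz":0.0003,"ax":0,"ay":0,"az":12,"gripper":0.01},
    {"dx":0,"dy":0,"dz":0.0003,"ax":0,"ay":0,"az":12,"gripper":0.01}
  ]
}}

```text
time_s: 6.55
tool_pos: [0.5901, 0.0857, 0.2253]
tool_rot: [-179.9, 0.0, 161.7]
force: [-2.4, -2.6, 6.2]
grip_width: 0.0235
```

```bash
python3 tz.py
```

```text
6.85 [0.5901 0.0858 0.2253] [-1.7992e+02  4.0000e-02  1.6171e+02] F [-1.8 -2.8  6.6] Tz [-0.075  0.033 -0.039 -0.093 -0.054 -0.051] -0.046 0.02316457381740672 0.06072561023756862
```

Call:
{"fn": "step_arm", "kwargs": {
  "commands": [
    {"dx":0,"dy":0,"dz":0,"ax":0,"ay":0,"az":1,"gripper":0.01},
    {"dx":0,"dy":0,"dz":0.0001,"ax":0,"ay":0,"az":2,"gripper":0.01},
    {"dx":0,"dy":0,"dz":0.0001,"ax":0,"ay":0,"az":3,"gripper":0.01},
    {"dx":0,"dy":0,"dz":0.0001,"ax":0,"ay":0,"az":4,"gripper":0.01},
    {"dx":0,"dy":0,"dz":0.0001,"ax":0,"ay":0,"az":5,"gripper":0.01},
    {"dx":0,"dy":0,"dz":0.0001,"ax":0,"ay":0,"az":6,"gripper":0.01},
    {"dx":0,"dy":0,"dz":0.0001,"ax":0,"ay":0,"az":6,"gripper":0.01},
    {"dx":0,"dy":0,"dz":0.0001,"ax":0,"ay":0,"az":6,"gripper":0.01}
  ]
}}

```text
time_s: 7.52
tool_pos: [0.59, 0.0856, 0.2251]
tool_rot: [-179.9, 0.0, 155.7]
force: [-2.3, -3.7, 7.1]
grip_width: 0.0237
```

```bash
python3 tz.py
```

```text
7.8167 [0.59   0.0856 0.2252] [-1.7992e+02  4.0000e-02  1.5570e+02] F [-3.6 -3.6  5.6] Tz [-0.078 -0.062 -0.136 -0.053 -0.096 -0.072] -0.083 0.023335515430231157 0.06812250707298517
```

Call:
{"fn": "step_arm", "kwargs": {
  "commands": [
    {"dx":0,"dy":0,"dz":0,"ax":0,"ay":0,"az":1,"gripper":0.01},
    {"dx":0,"dy":0,"dz":0,"ax":0,"ay":0,"az":2,"gripper":0.01},
    {"dx":0,"dy":0,"dz":0,"ax":0,"ay":0,"az":3,"gripper":0.01},
    {"dx":0,"dy":0,"dz":0,"ax":0,"ay":0,"az":4,"gripper":0.01},
    {"dx":0,"dy":0,"dz":0,"ax":0,"ay":0,"az":4,"gripper":0.01},
    {"dx":0,"dy":0,"dz":0,"ax":0,"ay":0,"az":4,"gripper":0.01},
    {"dx":0,"dy":0,"dz":0,"ax":0,"ay":0,"az":4,"gripper":0.01},
    {"dx":0,"dy":0,"dz":0,"ax":0,"ay":0,"az":4,"gripper":0.01}
  ]
}}

```text
time_s: 8.48
tool_pos: [0.5897, 0.0859, 0.225]
tool_rot: [-179.9, 0.0, 151.8]
force: [-4.0, -2.1, 7.0]
grip_width: 0.0235
```

```bash
python3 tz.py
```

```text
8.7833 [0.5898 0.0859 0.225 ] [-1.7990e+02  2.0000e-02  1.5176e+02] F [-4.8 -2.9  5.7] Tz [0.323 0.269 0.386 0.339 0.406 0.368] 0.349 0.02343591432181003 -0.33877833746373653
```

Contact: Tz jumped to 0.35 N·m, about 1.3° past touching. Now I'll back off 60° from the touching angle (about 61.5° of tool turn), rising 1.5 mm.

Call:
{"fn": "step_arm", "kwargs": {
  "commands": [
    {"dx":0,"dy":0,"dz":-0.0001,"ax":0,"ay":0,"az":-5,"gripper":0.01},
    {"dx":0,"dy":0,"dz":-0.0002,"ax":0,"ay":0,"az":-10,"gripper":0.01},
    {"dx":0,"dy":0,"dz":-0.0003,"ax":0,"ay":0,"az":-15,"gripper":0.01},
    {"dx":0,"dy":0,"dz":-0.0005,"ax":0,"ay":0,"az":-20,"gripper":0.01},
    {"dx":0,"dy":0,"dz":-0.0006,"ax":0,"ay":0,"az":-25,"gripper":0.01},
    {"dx":0,"dy":0,"dz":-0.0007,"ax":0,"ay":0,"az":-30,"gripper":0.01},
    {"dx":0,"dy":0,"dz":-0.0009,"ax":0,"ay":0,"az":-35,"gripper":0.01},
    {"dx":0,"dy":0,"dz":-0.001,"ax":0,"ay":0,"az":-40,"gripper":0.01}
  ]
}}

```text
time_s: 9.45
tool_pos: [0.5901, 0.0864, 0.2261]
tool_rot: [-180.0, 0.0, -168.0]
force: [-0.6, -0.2, 3.6]
grip_width: 0.0233
```

Call:
{"fn": "step_arm", "kwargs": {
  "commands": [
    {"dx":0,"dy":0,"dz":-0.0001,"ax":0,"ay":0,"az":-5,"gripper":0.01},
    {"dx":0,"dy":0,"dz":-0.0002,"ax":0,"ay":0,"az":-10,"gripper":0.01},
    {"dx":0,"dy":0,"dz":-0.0003,"ax":0,"ay":0,"az":-15,"gripper":0.01},
    {"dx":0,"dy":0,"dz":-0.0005,"ax":0,"ay":0,"az":-19,"gripper":0.01},
    {"dx":0,"dy":0,"dz":-0.0005,"ax":0,"ay":0,"az":-21.5,"gripper":0.01},
    {"dx":0,"dy":0,"dz":-0.0005,"ax":0,"ay":0,"az":-21.5,"gripper":0.01},
    {"dx":0,"dy":0,"dz":-0.0005,"ax":0,"ay":0,"az":-21.5,"gripper":0.01},
    {"dx":0,"dy":0,"dz":-0.0005,"ax":0,"ay":0,"az":-21.5,"gripper":0.01}
  ]
}}

```text
time_s: 10.12
tool_pos: [0.59, 0.087, 0.2266]
tool_rot: [-180.0, 0.0, -146.9]
force: [-1.0, 2.1, 4.4]
grip_width: 0.0235
```

```bash
python3 tz.py
```

```text
10.4167 [0.59   0.087  0.2266] [-1.7999e+02  3.0000e-02 -1.4691e+02] F [-0.3  2.7  5. ] Tz [0.111 0.134 0.159 0.149 0.118 0.131] 0.134 0.023319699057472366 -0.11983389034867287
```

Tz +0.13 says the detent is still drawing the ring counter-clockwise, so it is a few degrees short of the click centre. I'll add 4°.

Call:
{"fn": "step_arm", "kwargs": {
  "commands": [
    {"dx":0,"dy":0,"dz":0,"ax":0,"ay":0,"az":-2,"gripper":0.01},
    {"dx":0,"dy":0,"dz":0,"ax":0,"ay":0,"az":-4,"gripper":0.01},
    {"dx":0,"dy":0,"dz":0,"ax":0,"ay":0,"az":-4,"gripper":0.01},
    {"dx":0,"dy":0,"dz":0,"ax":0,"ay":0,"az":-4,"gripper":0.01},
    {"dx":0,"dy":0,"dz":0,"ax":0,"ay":0,"az":-4,"gripper":0.01},
    {"dx":0,"dy":0,"dz":0,"ax":0,"ay":0,"az":-4,"gripper":0.01},
    {"dx":0,"dy":0,"dz":0,"ax":0,"ay":0,"az":-4,"gripper":0.01},
    {"dx":0,"dy":0,"dz":0,"ax":0,"ay":0,"az":-4,"gripper":0.01}
  ]
}}

```text
time_s: 11.08
tool_pos: [0.5899, 0.0869, 0.2267]
tool_rot: [-180.0, 0.0, -142.9]
force: [-1.6, 1.5, 6.5]
grip_width: 0.0234
```

```bash
python3 tz.py
```

```text
11.3833 [0.5899 0.0868 0.2267] [-1.7999e+02  2.0000e-02 -1.4293e+02] F [-1.7  1.   6.1] Tz [ 0.061 -0.057 -0.009  0.001 -0.022 -0.053] -0.013 0.023044981010636456 0.032023448729887605
```

Tz is about 0, so the ring is centred in a click 3 clicks back. Opening and lifting straight up.

Call:
{"fn": "step_arm", "kwargs": {
  "commands": [
    {"dx":0,"dy":0,"dz":0,"ax":0,"ay":0,"az":0,"gripper":0.085},
    {"dx":0,"dy":0,"dz":0,"ax":0,"ay":0,"az":0,"gripper":0.085},
    {"dx":0,"dy":0,"dz":0,"ax":0,"ay":0,"az":0,"gripper":0.085},
    {"dx":0,"dy":0,"dz":0,"ax":0,"ay":0,"az":0,"gripper":0.085},
    {"dx":0,"dy":0,"dz":0,"ax":0,"ay":0,"az":0,"gripper":0.085},
    {"dx":0,"dy":0,"dz":0,"ax":0,"ay":0,"az":0,"gripper":0.085},
    {"dx":0,"dy":0,"dz":0,"ax":0,"ay":0,"az":0,"gripper":0.085},
    {"dx":0,"dy":0,"dz":0,"ax":0,"ay":0,"az":0,"gripper":0.085}
  ]
}}

```text
time_s: 12.05
tool_pos: [0.5899, 0.0866, 0.2264]
tool_rot: [-180.0, -0.0, -142.9]
force: [0.1, 1.0, -0.5]
grip_width: 0.0846
```

Call:
{"fn": "step_arm", "kwargs": {
  "commands": [
    {"dx":0,"dy":0,"dz":-0.01,"ax":0,"ay":0,"az":0,"gripper":0.085},
    {"dx":0,"dy":0,"dz":-0.025,"ax":0,"ay":0,"az":0,"gripper":0.085},
    {"dx":0,"dy":0,"dz":-0.04,"ax":0,"ay":0,"az":0,"gripper":0.085},
    {"dx":0,"dy":0,"dz":-0.055,"ax":0,"ay":0,"az":0,"gripper":0.085},
    {"dx":0,"dy":0,"dz":-0.07,"ax":0,"ay":0,"az":0,"gripper":0.085},
    {"dx":0,"dy":0,"dz":-0.0776,"ax":0,"ay":0,"az":0,"gripper":0.085},
    {"dx":0,"dy":0,"dz":-0.0776,"ax":0,"ay":0,"az":0,"gripper":0.085},
    {"dx":0,"dy":0,"dz":-0.0776,"ax":0,"ay":0,"az":0,"gripper":0.085}
  ]
}}

```text
time_s: 12.72
tool_pos: [0.5899, 0.0867, 0.3041]
tool_rot: [-180.0, 0.0, -142.9]
force: [-0.1, -0.3, -0.7]
grip_width: 0.085
```

```bash
python3 st.py; python3 - <<'E'
from cell import vision
from h import *
import pickle
f=vision.grab_frame("wrist");pickle.dump(f,open("pics/w4.pkl","wb"));cv2.imwrite("pics/w4.png",f["color"][:,:,::-1])
def mark(f,box,hs):
    x0,y0,x1,y1=box;h=cv2.cvtColor(f["color"],cv2.COLOR_RGB2HSV)[y0:y1,x0:x1];m=cv2.inRange(h,*hs);ys,xs=np.nonzero(m);return (xs.mean()+x0,ys.mean()+y0),len(xs)
Y=((22,140,120),(35,255,255));R=((0,170,100),(6,255,255))
for n in ("w1","w4"):
    g=pickle.load(open(f"pics/{n}.pkl","rb"));p,k=mark(g,(280,260,370,340),Y);m=at(g,p,.185)
    d=m[:2]-[.5902,.0862];print(n,p,k,m,np.degrees(np.arctan2(d[1],d[0])),np.hypot(*d))
    p,k=mark(g,(100,80,230,190),R);print("ball",p,k,at(g,p,.117))
t=vision.grab_frame("top");p,k=mark(t,(265,195,305,240),Y);print("top mark",p,k)
E
```

```text
12.7167 [ 29.5  24.3 -55.2  86.1  20.1  80.1 100.3] [0.5899 0.0867 0.3041] [-1.7997e+02  2.0000e-02 -1.4292e+02] F [-0.06 -0.27 -0.71] T [0.009 0.009 0.005] 0.085
w1 (np.float64(323.5365853658537), np.float64(306.3341463414634)) 410 [0.60593843 0.09847071 0.185     ] 37.942308549514344 0.019956662936909588
ball (np.float64(165.72345132743362), np.float64(132.67182890855457)) 1356 [ 0.60217605 -0.0344206   0.117     ]
w4 (np.float64(316.91219512195124), np.float64(302.48536585365855)) 410 [0.6063041  0.09777388 0.185     ] 35.70448254045226 0.019831704571968967
ball (np.float64(156.97087378640776), np.float64(136.21732636295744)) 1339 [ 0.60204139 -0.03444067  0.117     ]
top mark (np.float64(nan), np.float64(nan)) 0<stdin>:6: RuntimeWarning: Mean of empty slice.
  ret = ret.dtype.type(ret / rcount)
```

View pics/w4.png

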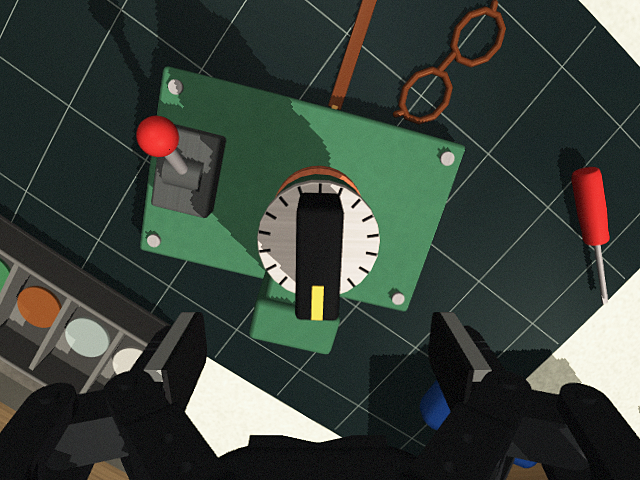

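The mark is back near its starting angle (35.7° now, 37.9° before; image mark at (317,302), ball at (157,136)). So the ring rests about 3 clicks back in its starting click. Next is the lever, pushing the ball along grinder +x with closed fingers. Ball at (0.602, -0.034), so I'll go 50 mm in front of it.

Call:
{"fn": "step_arm", "kwargs": {
  "commands": [
    {"dx":0.022,"dy":-0.018,"dz":0,"ax":0,"ay":0,"az":3,"gripper":0.0},
    {"dx":0.045,"dy":-0.037,"dz":0,"ax":0,"ay":0,"az":6,"gripper":0.0},
    {"dx":0.067,"dy":-0.055,"dz":0,"ax":0,"ay":0,"az":9,"gripper":0.0},
    {"dx":0.09,"dy":-0.073,"dz":0,"ax":0,"ay":0,"az":12,"gripper":0.0},
    {"dx":0.1117,"dy":-0.0916,"dz":0,"ax":0,"ay":0,"az":14.4,"gripper":0.0},
    {"dx":0.1117,"dy":-0.0916,"dz":0,"ax":0,"ay":0,"az":14.4,"gripper":0.0},
    {"dx":0.1117,"dy":-0.0916,"dz":0,"ax":0,"ay":0,"az":14.4,"gripper":0.0},
    {"dx":0.1117,"dy":-0.0916,"dz":0,"ax":0,"ay":0,"az":14.4,"gripper":0.0}
  ]
}}

```text
time_s: 13.48
tool_pos: [0.5559, -0.0531, 0.3035]
tool_rot: [180.0, -0.0, -157.3]
force: [-0.5, 0.3, 0.2]
grip_width: -0.0002
```

Call:
{"fn": "step_arm", "kwargs": {
  "commands": [
    {"dx":0,"dy":0,"dz":0.02,"ax":0,"ay":0,"az":0,"gripper":0.0},
    {"dx":0,"dy":0,"dz":0.04,"ax":0,"ay":0,"az":0,"gripper":0.0},
    {"dx":0,"dy":0,"dz":0.06,"ax":0,"ay":0,"az":0,"gripper":0.0},
    {"dx":0,"dy":0,"dz":0.08,"ax":0,"ay":0,"az":0,"gripper":0.0},
    {"dx":0,"dy":0,"dz":0.1,"ax":0,"ay":0,"az":0,"gripper":0.0},
    {"dx":0,"dy":0,"dz":0.12,"ax":0,"ay":0,"az":0,"gripper":0.0},
    {"dx":0,"dy":0,"dz":0.129,"ax":0,"ay":0,"az":0,"gripper":0.0},
    {"dx":0,"dy":0,"dz":0.129,"ax":0,"ay":0,"az":0,"gripper":0.0}
  ]
}}

```text
time_s: 14.15
tool_pos: [0.5551, -0.0523, 0.173]
tool_rot: [179.9, -0.2, -157.2]
force: [0.1, 0.9, -0.5]
grip_width: 0.0001
```

```bash
python3 st.py .651 -.0127 .176 202.7; python3 - <<'E'
from cell import vision
import cv2
f=vision.grab_frame("wrist");cv2.imwrite("pics/w5.png",f["color"][:,:,::-1])
E
```

```text
14.15 [ 41.2  24.8 -49.1 100.6  20.6  64.2  98.4] [ 0.5551 -0.0523  0.173 ] [ 1.7986e+02 -1.5000e-01 -1.5718e+02] F [ 0.08  0.94 -0.52] T [ 0.018 -0.055  0.057] 0.0001
shift [-0.1038 -0.0007 -0.0033] rot [ 0.14 -0.15  0.12]
```

View pics/w5.png

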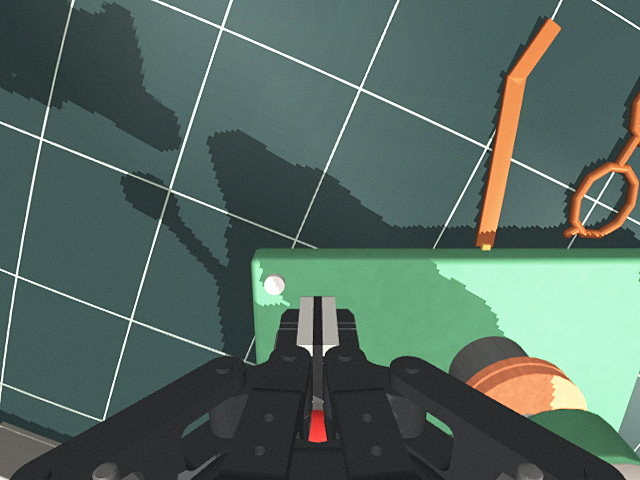

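The shut fingers point straight down in front of the ball (red at (318,425), directly in line behind them). I'll push along -x of the tool.

Call:
{"fn": "step_arm", "kwargs": {
  "commands": [
    {"dx":-0.007,"dy":0,"dz":-0.001,"ax":0,"ay":0,"az":0,"gripper":0.0},
    {"dx":-0.014,"dy":0,"dz":-0.001,"ax":0,"ay":0,"az":0,"gripper":0.0},
    {"dx":-0.021,"dy":0,"dz":-0.001,"ax":0,"ay":0,"az":0,"gripper":0.0},
    {"dx":-0.028,"dy":0,"dz":-0.001,"ax":0,"ay":0,"az":0,"gripper":0.0},
    {"dx":-0.035,"dy":0,"dz":-0.001,"ax":0,"ay":0,"az":0,"gripper":0.0},
    {"dx":-0.042,"dy":0,"dz":-0.001,"ax":0,"ay":0,"az":0,"gripper":0.0},
    {"dx":-0.049,"dy":0,"dz":-0.001,"ax":0,"ay":0,"az":0,"gripper":0.0},
    {"dx":-0.056,"dy":0,"dz":-0.001,"ax":0,"ay":0,"az":0,"gripper":0.0}
  ]
}}

```text
time_s: 14.87
tool_pos: [0.6084, -0.0318, 0.176]
tool_rot: [180.0, 0.0, -157.3]
force: [-0.4, -0.0, 1.3]
grip_width: 0.0002
```

Call:
{"fn": "step_arm", "kwargs": {
  "commands": [
    {"dx":-0.006,"dy":0,"dz":0,"ax":0,"ay":0,"az":0,"gripper":0.0},
    {"dx":-0.012,"dy":0,"dz":0,"ax":0,"ay":0,"az":0,"gripper":0.0},
    {"dx":-0.018,"dy":0,"dz":0,"ax":0,"ay":0,"az":0,"gripper":0.0},
    {"dx":-0.024,"dy":0,"dz":0,"ax":0,"ay":0,"az":0,"gripper":0.0},
    {"dx":-0.03,"dy":0,"dz":0,"ax":0,"ay":0,"az":0,"gripper":0.0},
    {"dx":-0.036,"dy":0,"dz":0,"ax":0,"ay":0,"az":0,"gripper":0.0},
    {"dx":-0.042,"dy":0,"dz":0,"ax":0,"ay":0,"az":0,"gripper":0.0},
    {"dx":-0.042,"dy":0,"dz":0,"ax":0,"ay":0,"az":0,"gripper":0.0}
  ]
}}

```text
time_s: 15.53
tool_pos: [0.6468, -0.0157, 0.1757]
tool_rot: [180.0, -0.1, -157.3]
force: [-0.2, -1.4, -0.1]
grip_width: -0.0002
```

```bash
python3 st.py .651 -.0127 .176 202.7; python3 - <<'E'
from cell import vision
from h import *
s=vision.grab_frame("scene");c=s["color"];h=cv2.cvtColor(c,cv2.COLOR_RGB2HSV)[220:300,270:340];m=cv2.inRange(h,(0,170,100),(6,255,255));ys,xs=np.nonzero(m);print(len(xs),xs.mean()+270,ys.mean()+220)
g=np.radians(22.7);x=np.array([np.cos(g),np.sin(g),0]);p0=np.array([.634,-.020,.046])
for a in (0,.8,.9,1): print(a,proj(s,p0+.08*np.sin(a-.5)*x+[0,0,.08*np.cos(a-.5)]))
E
```

```text
15.5333 [ 30.3  34.9 -45.9  86.6  26.   69.7  93.1] [ 0.6468 -0.0157  0.1757] [ 1.8000e+02 -6.0000e-02 -1.5731e+02] F [-0.25 -1.36 -0.08] T [-0.117  0.174  0.056] -0.0002
shift [-0.005   0.0012 -0.0003] rot [ 0.   -0.06 -0.01]
89 294.76404494382024 269.59550561797755
0 [[305.35350015 251.62161375]]
0.8 [[297.05891444 264.56456149]]
0.9 [[296.06579606 267.37852889]]
1 [[295.12199889 270.37805301]]
```

The ball in the scene camera is at (294.8,269.6), about 0.97 rad. I'll nudge a little further to feel the stop.

Call:
{"fn": "step_arm", "kwargs": {
  "commands": [
    {"dx":-0.001,"dy":0,"dz":0,"ax":0,"ay":0,"az":0,"gripper":0.0},
    {"dx":-0.002,"dy":0,"dz":0,"ax":0,"ay":0,"az":0,"gripper":0.0},
    {"dx":-0.003,"dy":0,"dz":0,"ax":0,"ay":0,"az":0,"gripper":0.0},
    {"dx":-0.004,"dy":0,"dz":0,"ax":0,"ay":0,"az":0,"gripper":0.0},
    {"dx":-0.005,"dy":0,"dz":0,"ax":0,"ay":0,"az":0,"gripper":0.0},
    {"dx":-0.005,"dy":0,"dz":0,"ax":0,"ay":0,"az":0,"gripper":0.0},
    {"dx":-0.005,"dy":0,"dz":0,"ax":0,"ay":0,"az":0,"gripper":0.0},
    {"dx":-0.005,"dy":0,"dz":0,"ax":0,"ay":0,"az":0,"gripper":0.0}
  ]
}}

```text
time_s: 16.25
tool_pos: [0.6481, -0.0154, 0.1755]
tool_rot: [180.0, -0.5, -157.4]
force: [-20.2, -5.5, 10.7]
grip_width: -0.0002
```

```bash
python3 st.py
```

```text
16.25 [ 29.9  35.2 -45.7  86.1  26.1  70.3  93. ] [ 0.6481 -0.0154  0.1755] [ 180.     -0.49 -157.36] F [-20.15  -5.5   10.67] T [-1.104  4.247  0.005] -0.0002
```

The stop is felt at 21 N. Backing off, lifting, and checking from above.

Call:
{"fn": "step_arm", "kwargs": {
  "commands": [
    {"dx":0.01,"dy":0,"dz":0,"ax":0,"ay":0,"az":0,"gripper":0.0},
    {"dx":0.025,"dy":0,"dz":0,"ax":0,"ay":0,"az":0,"gripper":0.0},
    {"dx":0.04,"dy":0,"dz":0,"ax":0,"ay":0,"az":0,"gripper":0.0},
    {"dx":0.04,"dy":0,"dz":-0.03,"ax":0,"ay":0,"az":0,"gripper":0.0},
    {"dx":0.04,"dy":0,"dz":-0.06,"ax":0,"ay":0,"az":0,"gripper":0.0},
    {"dx":0.04,"dy":0,"dz":-0.09,"ax":0,"ay":0,"az":0,"gripper":0.0},
    {"dx":0.04,"dy":0,"dz":-0.12,"ax":0,"ay":0,"az":0,"gripper":0.0},
    {"dx":0.04,"dy":0,"dz":-0.13,"ax":0,"ay":0,"az":0,"gripper":0.0}
  ]
}}

```text
time_s: 16.92
tool_pos: [0.6153, -0.0288, 0.3111]
tool_rot: [-179.8, 0.4, -157.3]
force: [0.6, -0.2, -0.1]
grip_width: -0.0001
```

Call:
{"fn": "step_arm", "kwargs": {
  "commands": [
    {"dx":0.03,"dy":-0.03,"dz":0,"ax":0,"ay":0,"az":0,"gripper":0.0},
    {"dx":0.06,"dy":0.03,"dz":0,"ax":0,"ay":0,"az":0,"gripper":0.0},
    {"dx":0.09,"dy":-0.09,"dz":0,"ax":0,"ay":0,"az":0,"gripper":0.0},
    {"dx":0.1,"dy":-0.12,"dz":0,"ax":0,"ay":0,"az":0,"gripper":0.0},
    {"dx":0.1,"dy":-0.15,"dz":0,"ax":0,"ay":0,"az":0,"gripper":0.0},
    {"dx":0.1,"dy":-0.18,"dz":0,"ax":0,"ay":0,"az":0,"gripper":0.0},
    {"dx":0.1,"dy":-0.2,"dz":0,"ax":0,"ay":0,"az":0,"gripper":0.0},
    {"dx":0.1,"dy":-0.2,"dz":0,"ax":0,"ay":0,"az":0,"gripper":0.0}
  ]
}}

```text
time_s: 17.58
tool_pos: [0.5985, -0.2614, 0.3046]
tool_rot: [-179.9, -0.1, -157.8]
force: [-0.4, -0.9, 0.3]
grip_width: 0.0002
```

```bash
python3 st.py; python3 - <<'E'
from cell import vision
from h import *
import pickle
Y=((22,140,120),(35,255,255))
def mark(f,box,hs):
    x0,y0,x1,y1=box;h=cv2.cvtColor(f["color"],cv2.COLOR_RGB2HSV)[y0:y1,x0:x1];ys,xs=np.nonzero(cv2.inRange(h,*hs));return (xs.mean()+x0,ys.mean()+y0),len(xs)
f=vision.grab_frame("top")
t0=pickle.load(open("pics/top0.pkl","rb"))
for g in (t0,f):
    p,k=mark(g,(265,195,305,240),Y);m=at(g,p,.185)[:2]-[.5902,.0862];print(p,k,np.degrees(np.arctan2(m[1],m[0])),np.hypot(*m))
    p,k=mark(g,(320,190,365,235),((0,170,120),(6,255,255)));print("ball",p,at(g,p,.117))
cv2.imwrite("pics/top2.png",f["color"][:,:,::-1])
E
```

```text
17.5833 [ 50.6  28.8 -44.7  77.1  20.2  82.  118.9] [ 0.5985 -0.2614  0.3046] [-1.7987e+02 -9.0000e-02 -1.5785e+02] F [-0.37 -0.9   0.33] T [-0.076  0.005 -0.019] 0.0002
(np.float64(278.29411764705884), np.float64(208.52941176470588)) 34 36.51597396143905 0.01971712541619777
ball (np.float64(341.88421052631577), np.float64(215.82105263157894)) [ 0.60251242 -0.03372185  0.117     ]
(np.float64(278.5), np.float64(208.23684210526315)) 38 34.49287484905747 0.019958264381663697
ball (np.float64(327.5), np.float64(190.33333333333334)) [ 0.6606675  -0.00432748  0.117     ]
```

View pics/top2.png

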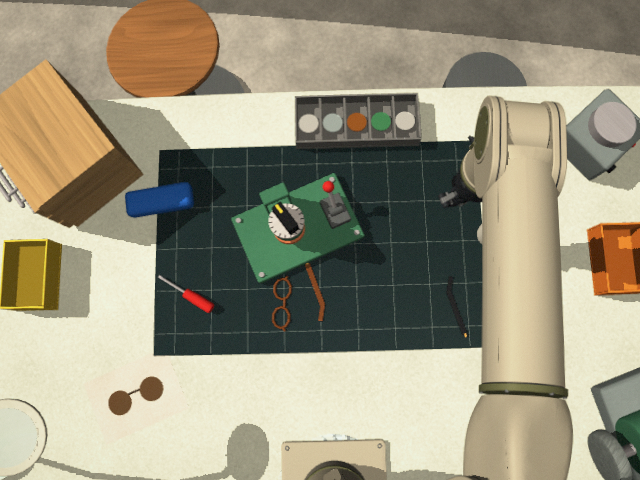

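The top view shows the lever leaning back (ball at about (328,187)) and the bar at its 3-clicks angle (mark at (278.5,208)). The frame front, temples, screwdriver and case are in place, and the cup, jar and loupe area was never touched. Handing in.

```bash
python3 -c "
from cell import r
print(r.hand_in())"
```

```text
the job is handed in; nothing more can be done
None
```

The ring is set three clicks above touching and the lock lever is against its far stop. I handed the job in at about 17.6 s; no verdict is reported.

- **Touching:** I turned the ring clockwise until the wrist torque jumped from about -0.08 to 0.35 N·m, which is about 1.3° past touching.
- **Backing off:** I turned it back about 65° of tool angle, until the torque read about 0 at the click, then let go.
- **Locking:** I pushed the red lever over with the closed fingers until the stop pushed back at 21 N. Just before that last nudge, the scene camera showed the lever at about 0.97 rad.

**Checks that disagreed slightly:**
- The torque jump came about 4° later in tool angle than a whole number of clicks from the start. Three clicks is still the only whole number that fits.
- After release, both cameras put the bar about 2° clockwise of its starting click. That is a gap of about 1.45 mm, inside the allowed 1.25–1.75 mm.
- In the last measurement the search box cut the ball off, so I checked the locked position from the picture and the stop force.

In the last top view the spectacle front, temples, screwdriver and case are where they started. The arm hid the cup, jar and loupe in that view, but no move went near them.

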